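Space the loose slats of a storeroom shelf with a hooked spacer

ROBOT

A 6-joint arm with a two-finger parallel gripper is mounted at the origin on the work surface. World frame = base frame: x ahead of the robot, y to its left, z up, the work surface at z = 0. Lengths are in m, angles in degrees, forces in N, time in s.
With the tool pointing down it reaches from about 0.3 to 0.75 m from the base axis. Payload 8.5 kg.
Tool frame: the origin (TCP) lies between the finger pads; the fingertips stand 14 mm ahead of it and the grasp point (between the pads) lies 5 mm behind it; x points along the fingers, z is the direction in which the jaws open and shut, and the axes are right-handed (so a half turn about x gives the same grasp; the last joint's range is limited). The gripper opens to 85 mm and grips with 20 to 120 N. Pads are 22 mm wide; open, the fingers measure 114 mm over their backs; the gripper's body (76 mm by 85 mm) begins 54 mm behind the grasp point. The pads swing forward as they close: fully open they stand 13 mm farther back than shut.
Start: joints at [57.737, 21.807, 74.336, -0, 83.858, -12.336], TCP at [0.187, 0.517, 0.245] pointing down, gripper open.
Joint ranges: [-178.18, 178.18], [-50.72, 133.34], [12.68, 142.11], [-81.47, 261.47], [9.98, 163.14], [-165.26, 165.26]. Speed limits (degrees/s): [136.94, 136.94, 180, 180, 180, 180].

INTERFACE

Orientations are given as a 3x3 rotation matrix whose columns are the frame's x, y, z axes.
In Python, from rig import env gives the robot as it stands.
- The arm moves only by the shell command python3 -m jog 'ROWS' [FORCE]. ROWS is JSON, a list of rows, each a list of 5 numbers: the opening, from -1 (shut) to 1 (fully open), so that 0 is half open, then the shift along the tool's x, y, z in m, then the turn about the tool's x in rad. In form: [[claw, dx, dy, dz, yaw], ...]. A call has 1 to 20 rows; each row is the pose to reach, as a shift and turn from the pose commanded when the call began, along the tool's axes at that moment; what a row does not reach only later rows make up. A row lasts 1/10 s, in which the tool goes at most 50 mm and 8.59 degrees, less where a joint would pass 70% of its speed; a pose out of reach is approached as far as the arm can. A call with a gripper value outside its range is refused whole. The fingers move at their own pace and stop on an object; FORCE is the grip in N (left out, the last holds). Time passes only in rows, so rows that repeat a pose let the fingers close. It gives the time, the measured TCP pose, the force and the opening at its end, in the units of the state.
- env.observe(): the state, without advancing time (a new reading comes with each control period).
- env.get_image(name): name is "scene" or "top" or "wrist"; returns the picture (400x640x3 uint8, red, green, blue); there is no depth.
- env.camera_model(name): a dict with "fx", "fy", "cx", "cy" (pixels), "origin" and "orientation" of the camera in the world. Camera axes: x right, y up, looking along -z (the intrinsics and any distortion apply to the point x, -y, -z); pixel columns grow to the right and rows downward; lengths in m; the calibration is good to about 2 mm. The wrist camera is an equidistant fisheye: a pixel r from the principal point sees the ray r / f radians off the axis. A picture is of the moment at which its call begins: read the wrist's pose just before it. camera_model takes no time and is no camera call; for the wrist camera it gives the pose at the moment of the call.
- env.close_job(): hands the job in, once; it reports no verdict.
The state is a dict: "time_s": time; "q": joint angles; "qvel": joint speeds; "joint_efforts": joint torques, N m; "position": TCP position; "tool_rot": TCP orientation; "ft_force": force on the tool from outside, world axes, zero at the start; "wrist_torque": the same for the moment, N m; "grip_width": finger opening in m.
Only numpy, scipy, OpenCV 4.12 (cv2) and the standard library are available. Lean on these libraries where they do the work, as an engineer would, in place of code of your own. Each camera call takes 0.05 s, during which the arm holds its last target.

TASK

Two slats of the wooden shelf panel lie loose, too far from the slat screwed down at the robot's right. Stand the hooked plywood spacer over the nearer loose slat and draw it along until the spacer's thick block just meets the screwed slat, then step to the last slat and draw it up to the middle one likewise. Leave both gaps about 50 mm, slats square, and the spacer standing over the last slat.

Things in the scene. Friction and masses are not known exactly. Their poses are not given: they have to be found in the camera images.
- fixed_slat (a point): Screwed slat, light wood, 250 x 36 x 18 mm, dark screw heads, at the panel's right (-y) end; this point: centre of its underside, 30 mm above the counter. x along the slats, y along the bearers towards the loose slats, z up. Two bearers, 30 mm wide and high, run along y, centred at x = -90 and +90 mm; bare counter between them. Slats lie on them, tops 48 mm above the counter.
- slat_a: Loose slat next to the screwed one, light wood, 250 x 36 x 18 mm (x, y, z), about 0.1 kg, slides on the bearers. Origin: centre of its underside; x along it, y across it, away from the screwed slat. To end 50 mm clear of the screwed slat (centres 86 mm apart).
- slat_b: The last loose slat, same as slat_a, beyond it in +y. To end 50 mm clear of slat_a (centres 86 mm apart).
- spacer: Bridge-like ply spacer, 0.2 kg, 60 (x) x 100 (y) x 102 mm, on either side of the panel. In mm: origin under its middle at the counter; thick block y -50 to -14, thin leg y 38 to 50, both z 0 to 54; open notch between; bridge z 54 to 66; grip on top, 40 (x) x 24 (y), z 66 to 102, centred. Use: its y along the panel's y, midway between bearers, slat in notch. Not the low block without a notch.
Things that resemble listed ones, but are neither listed nor needed, are in the scene too. Leave any pink or turquoise look-alike of the spacer alone.

How it is judged (in metres and radians):
On the way, in this order (a step that is already met when the one before it is completed fails the run):
1. slat_a lies about 50 mm (35 to 65) from the screwed slat, with the spacer's block standing in that gap (y of slat_a in the frame of fixed_slat between 0.071 and 0.101 m and x of slat_a in the frame of fixed_slat between -0.04 and 0.04 m and z of slat_a in the frame of fixed_slat between -0.006 and 0.006 m and angle between the x axis of slat_a and the x axis of fixed_slat, either way round below 0.2 rad and y of spacer in the frame of fixed_slat above 0.06 m and y of spacer in the frame of slat_a between -0.05 and 0.006 m and x of spacer in the frame of fixed_slat between -0.09 and 0.09 m and height (world z) of spacer below 0.022 m and angle between spacer's own z axis and vertical below 0.2 rad), for 0.2 s.
2. slat_b lies about 50 mm (35 to 65) from slat_a, with the spacer's block standing in that gap (y of slat_b in the frame of slat_a between 0.071 and 0.101 m and x of slat_b in the frame of fixed_slat between -0.04 and 0.04 m and z of slat_b in the frame of fixed_slat between -0.006 and 0.006 m and angle between the x axis of slat_b and the x axis of fixed_slat, either way round below 0.2 rad and y of spacer in the frame of slat_a above 0.06 m and y of spacer in the frame of slat_b between -0.05 and 0.006 m and x of spacer in the frame of fixed_slat between -0.09 and 0.09 m and height (world z) of spacer below 0.022 m and angle between spacer's own z axis and vertical below 0.2 rad), for 0.2 s.
At the end, for the whole second after the job is handed in: Both gaps 35 to 65 mm (centres 71 to 101 mm apart); both slats flat on the bearers, within 40 mm endwise and 0.2 rad of the screwed slat; the spacer upright (0.2 rad) on the counter between the bearers, its block in the gap between slat_a and slat_b; all at rest (all of step 2 and y of slat_a in the frame of fixed_slat between 0.071 and 0.101 m and x of slat_a in the frame of fixed_slat between -0.04 and 0.04 m and z of slat_a in the frame of fixed_slat between -0.006 and 0.006 m and angle between the x axis of slat_a and the x axis of fixed_slat, either way round below 0.2 rad and linear speed of each of slat_a, slat_b, spacer below 0.02 m/s); the robot touches nothing.
It also fails if it takes over 51 s, if anything falls off the work surface, if the arm or the gripper's body presses on something with over 40 N, if the wrist force passes 120 N, or if a joint passes its speed limit or range.

## Working session

There is one attempt and no reset: what is moved stays moved. The work goes in short steps, Python scripts to look and compute and a shell command to move; the robot and the scene stay as the last step left them, time stands still between calls to the robot, and variables do not carry over. Pictures are saved under pics/ and viewed, and the job is handed in when it is done.

```bash
mkdir -p pics; ls; python3 - <<'E'
from rig import env
import cv2
s=env.observe(); print({k:s[k] for k in('time_s','position','tool_rot','grip_width','ft_force')})
for n in('scene','top','wrist'):
    m=env.camera_model(n); print(n,m)
    cv2.imwrite(f'pics/{n}0.png',env.get_image(n)[:,:,::-1])
E
```

```text
pics
{'time_s': 0.0, 'position': array([0.18726852, 0.51682674, 0.24469598]), 'tool_rot': array([[-8.18987339e-04, -9.40146811e-01,  3.40768694e-01],
       [-1.28716242e-03,  3.40769517e-01,  9.40145989e-01],
       [-9.99998836e-01,  3.31343003e-04, -1.48920757e-03]]), 'grip_width': 0.08524731251897145, 'ft_force': array([ 0.35315365, -0.23057228, -0.70407901])}
scene {'fx': 436.0534610806332, 'fy': 436.0534610806332, 'cx': 319.65895875071925, 'cy': 199.15431012629276, 'origin': array([ 0.91871526, -0.65183148,  0.82043745]), 'orientation': array([[ 0.85078971, -0.35686528,  0.38575126],
       [ 0.52549364,  0.57265303, -0.62922567],
       [ 0.00364717,  0.73804856,  0.67473775]])}
top {'fx': 437.88880237080315, 'fy': 437.88880237080315, 'cx': 317.9758277204657, 'cy': 199.68835464687734, 'origin': array([0.38576244, 0.09428991, 1.22872647]), 'orientation': array([[-0.01044282,  0.99686475, -0.07843222],
       [-0.99993983, -0.01067417, -0.00253099],
       [-0.00336025,  0.07840107,  0.99691624]])}
wrist {'fx': 309.70691628693146, 'fy': 309.70691628693146, 'cx': 318.07577347029223, 'cy': 202.14895968097886, 'origin': array([0.12370953, 0.54006882, 0.37401833]), 'orientation': array([[ 3.41638953e-01, -9.06216268e-01, -2.49108212e-01],
       [ 9.39831158e-01,  3.29286968e-01,  9.10356409e-02],
       [-4.69891053e-04, -2.65220980e-01,  9.64187539e-01]])}
```

View pics/scene0.png

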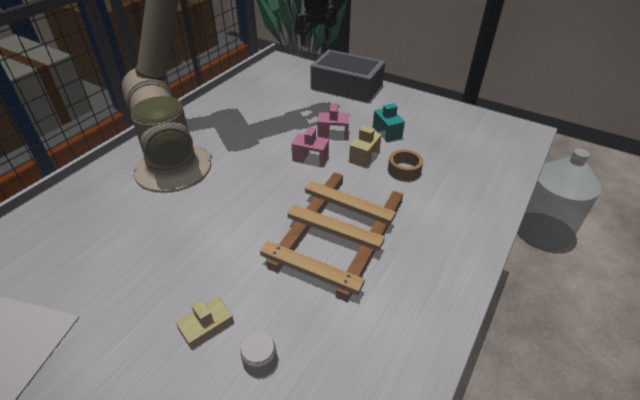

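View pics/top0.png

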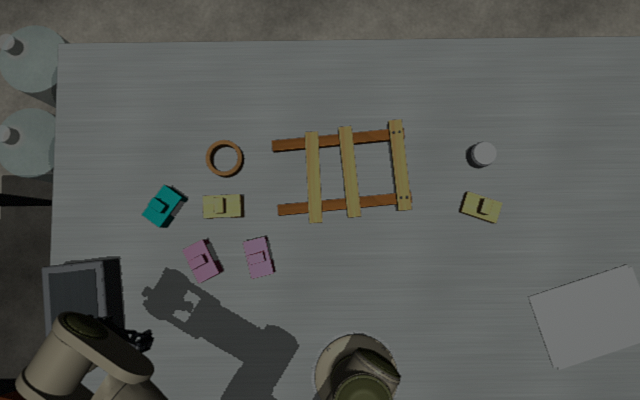

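View pics/wrist0.png

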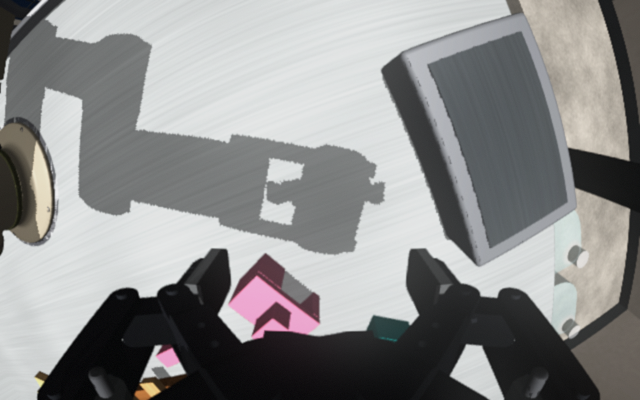

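Candidates for the spacer in the top view: tan (222,206), tan (481,207), pink (202,259), pink (258,257) and turquoise (164,206). In the scene view the tan at (366,145) stands tall and seems to have a notch, while the tan at (204,320) looks like a low, solid block. I'll crop in close to check.

```bash
python3 - <<'E'
import cv2, numpy as np
s=cv2.imread('pics/scene0.png'); t=cv2.imread('pics/top0.png')
a=cv2.resize(s[115:175,330:410],(400,300),interpolation=2)
b=cv2.resize(s[290:350,165:245],(400,300),interpolation=2)
c=cv2.resize(t[180:240,190:270],(400,300),interpolation=2)
d=cv2.resize(t[110:230,290:450],(400,300),interpolation=2)
cv2.imwrite('pics/crop0.png',np.vstack([np.hstack([a,b]),np.hstack([c,d])]))
E
```

```text
(no output)
```

View pics/crop0.png

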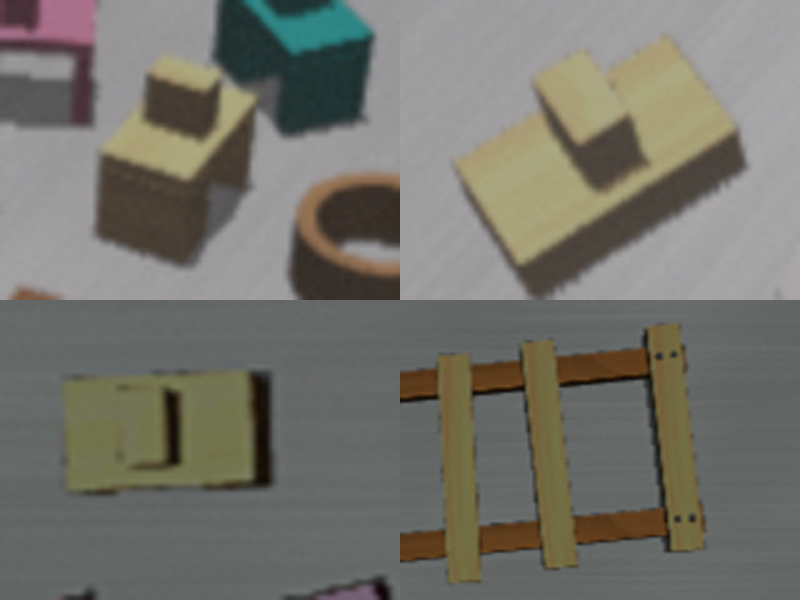

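The tan piece at top (222,206) is the notched bridge spacer. Its thick block faces −y (the near end in the scene crop). The tan at (481,207) is the low solid block, so I leave it. Next I measure.

```bash
cat > h.py <<'E'
import numpy as np, cv2
from rig import env
def ray(m,u,v,wrist=False):
    x=(np.asarray(u,float)-m['cx'])/m['fx']; y=(np.asarray(v,float)-m['cy'])/m['fy']
    if wrist:
        r=np.hypot(x,y); k=np.where(r>1e-9,np.sin(r)/np.maximum(r,1e-9),1)
        d=np.stack([x*k,-y*k,-np.cos(r)],-1)
    else: d=np.stack([x,-y,-np.ones_like(x)],-1)
    return d@m['orientation'].T
def plane(name,m,uv,z):
    uv=np.asarray(uv,float); d=ray(m,uv[...,0],uv[...,1],name=='wrist'); o=m['origin']
    return o+d*((z-o[2])/d[...,2])[...,None]
def proj(name,m,p):
    c=(np.asarray(p,float)-m['origin'])@m['orientation']; X,Y,Z=c[...,0],-c[...,1],-c[...,2]
    if name=='wrist':
        r=np.hypot(X,Y); t=np.arctan2(r,Z); k=np.where(r>1e-9,t/np.maximum(r,1e-9),1/np.maximum(Z,1e-9))
        X,Y=X*k,Y*k
    else: X,Y=X/Z,Y/Z
    return np.stack([m['fx']*X+m['cx'],m['fy']*Y+m['cy']],-1)
E
python3 - <<'E'
from h import *
t=cv2.imread('pics/top0.png'); hsv=cv2.cvtColor(t,cv2.COLOR_BGR2HSV)
for p in[(222,195),(345,180),(314,180),(300,210),(400,160),(240,170)]: print(p,hsv[p[1],p[0]])
m=env.camera_model('top')
mask=cv2.inRange(hsv,(18,60,90),(40,255,255)); mask[:,:140]=0
cv2.imwrite('pics/mask0.png',mask)
cs,_=cv2.findContours(mask,cv2.RETR_EXTERNAL,cv2.CHAIN_APPROX_NONE)
for c in cs:
    if cv2.contourArea(c)<100: continue
    z=0.066 if cv2.boundingRect(c)[0]<250 else 0.048
    P=plane('top',m,c[:,0,:],z)[:,:2].astype(np.float32)
    r=cv2.minAreaRect(P); print(cv2.boundingRect(c),'ctr',np.round(r[0],4),'size',np.round(r[1],4),'ang',round(r[2],2))
E
```

```text
(222, 195) [ 32  72 110]
(345, 180) [ 22 123 116]
(314, 180) [ 26 109 115]
(300, 210) [ 15 186  93]
(400, 160) [ 24 113 113]
(240, 170) [30  6 45]
(203, 194, 38, 24) ctr [0.4637 0.3549] size [0.0586 0.0985] ang 2.98
(462, 192, 40, 31) ctr [ 0.4551 -0.3438] size [0.0969 0.057 ] ang 70.23
(305, 132, 17, 91) ctr [0.5419 0.1099] size [0.2475 0.0369] ang 2.05
(339, 126, 22, 91) ctr [0.5564 0.0113] size [0.2483 0.0369] ang 5.01
(389, 119, 23, 91) ctr [ 0.5735 -0.1268] size [0.2486 0.0356] ang 4.78
```

View pics/mask0.png

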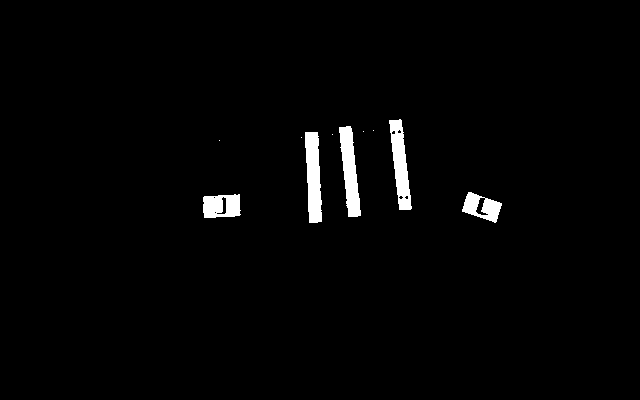

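The mask shows the spacer, the low block and the three slats as clean rectangles. The sizes match: slats 248 x 36, spacer 99 x 59 mm. Gaps between centres are 139 and 99 mm. Now I move above the spacer's grip.

```bash
python3 -m jog '[[1,0,-0.03,-0.005,-0.05],[1,0.01,-0.07,-0.015,-0.1],[1,0.01,-0.11,-0.02,-0.16],[1,0.02,-0.15,-0.03,-0.22],[1,0.02,-0.19,-0.035,-0.28],[1,0.03,-0.23,-0.042,-0.34],[1,0.03,-0.27,-0.05,-0.4],[1,0.045,-0.3,-0.055,-0.4],[1,0.045,-0.315,-0.058,-0.4],[1,0.045,-0.315,-0.058,-0.4],[1,0.045,-0.315,-0.058,-0.4],[1,0.045,-0.315,-0.058,-0.4]]' 40
python3 - <<'E'
from h import *
s=env.observe(); print(s['time_s'],s['position'],s['tool_rot'].round(4),s['ft_force'])
m=env.camera_model('wrist'); w=env.get_image('wrist')[:,:,::-1].copy()
cv2.imwrite('pics/wrist1.png',w)
a=np.deg2rad(2.98);c=np.array([.4637,.3549,0]);X=np.array([np.cos(a),np.sin(a),0]);Y=np.array([-np.sin(a),np.cos(a),0])
def q(hx,hy,z):return [c+sx*hx*X+sy*hy*Y+[0,0,z] for sx,sy in((1,1),(1,-1),(-1,-1),(-1,1))]
for pts in(q(.02,.012,.102),q(.03,.05,.066)):
    p=proj('wrist',m,np.array(pts)); cv2.polylines(w,[p.round().astype(int)],True,(0,0,255),1)
cv2.imwrite('pics/wrist1b.png',w)
E
```

```text
time_s: 1.35
position: [0.4626, 0.3562, 0.201]
tool_rot: [[0.0, -0.999, -0.054], [0.0, -0.054, 0.999], [-1.0, -0.0, 0.0]]
ft_force: [0.1, 0.6, 0.2]
grip_width: 0.0855
1.35 [0.46264944 0.35615462 0.20101799] [[ 5.000e-04 -9.986e-01 -5.380e-02]
 [ 5.000e-04 -5.380e-02  9.986e-01]
 [-1.000e+00 -5.000e-04  5.000e-04]] [0.07120206 0.57678234 0.20122052]
```

View pics/wrist1b.png

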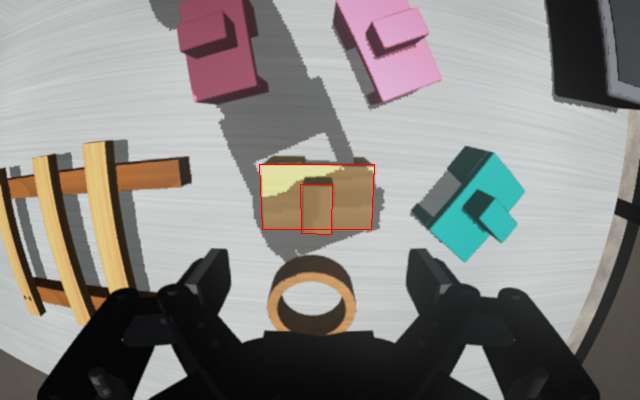

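The projected outlines of the grip (300–333, 184–234) and the bridge (260–375, 164–230) fall on the spacer. Its wide leg is at left (−y) and its thin leg at right. I descend, grip and check.

```bash
python3 -m jog '[[1,0.03,-0.001,-0.001,0],[1,0.06,-0.001,-0.001,0],[1,0.09,-0.001,-0.001,0],[1,0.105,-0.001,-0.001,0],[1,0.115,-0.001,-0.001,0],[1,0.115,-0.001,-0.001,0],[0,0.115,-0.001,-0.001,0],[-0.5,0.115,-0.001,-0.001,0],[-1,0.115,-0.001,-0.001,0],[-1,0.115,-0.001,-0.001,0],[-1,0.115,-0.001,-0.001,0],[-1,0.115,-0.001,-0.001,0],[-1,0.115,-0.001,-0.001,0],[-1,0.115,-0.001,-0.001,0],[-1,0.115,-0.001,-0.001,0],[-1,0.115,-0.001,-0.001,0]]' 60
```

```text
time_s: 3.0
position: [0.4651, 0.3544, 0.0857]
tool_rot: [[0.001, -0.999, -0.052], [0.0, -0.052, 0.999], [-1.0, -0.001, 0.0]]
ft_force: [0.5, 1.6, 5.2]
grip_width: 0.0231
```

```bash
python3 -m jog '[[-1,-0.01,0,0,0],[-1,-0.03,0,0,0],[-1,-0.05,0,0,0],[-1,-0.07,0,0,0],[-1,-0.085,0,0,0],[-1,-0.085,0,0,0],[-1,-0.085,0,0,0]]' 80
python3 - <<'E'
from h import *
s=env.observe(); print(s['time_s'],s['position'],s['grip_width'],s['ft_force'])
cv2.imwrite('pics/scene2.png',env.get_image('scene')[100:300,200:520,::-1].repeat(2,0).repeat(2,1))
m=env.camera_model('wrist');w=env.get_image('wrist')[:,:,::-1].copy()
cv2.imwrite('pics/wrist2.png',w)
E
```

```text
time_s: 3.7
position: [0.4645, 0.354, 0.1698]
tool_rot: [[-0.001, -0.999, -0.052], [-0.001, -0.052, 0.999], [-1.0, 0.001, -0.0]]
ft_force: [-0.2, 0.1, -2.3]
grip_width: 0.0228
3.7 [0.46450662 0.35397598 0.16975057] 0.022825717681878042 [-0.22335084  0.09977555 -2.29668499]
```

View pics/scene2.png

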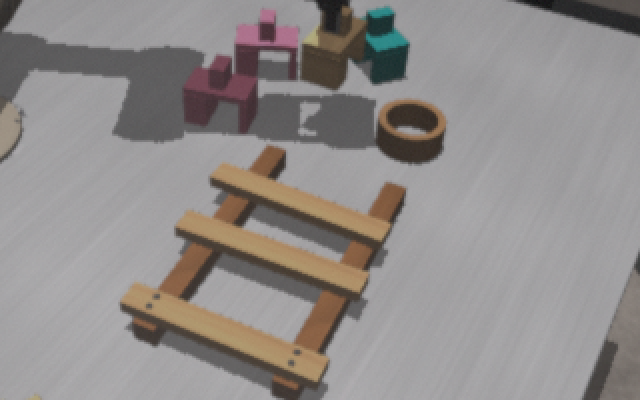

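View pics/wrist2.png

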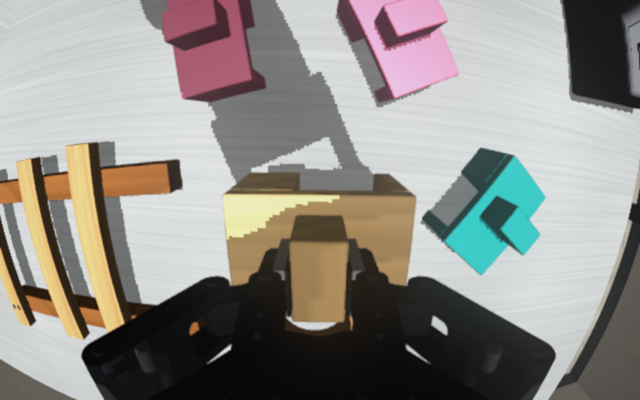

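The spacer is lifted square between the pads: grip at (320,265), bridge at (225–415, 195–285), clear of the counter. I cross-check the panel pose in the scene view and work out the approach.

```bash
python3 - <<'E'
from h import *
m=env.camera_model('scene'); t=cv2.imread('pics/scene0.png'); hsv=cv2.cvtColor(t,cv2.COLOR_BGR2HSV)
for p in[(312,268),(312,275),(335,226),(350,203),(284,248)]: print(p,hsv[p[1],p[0]])
ang=np.deg2rad(4.78); X=np.array([np.cos(ang),np.sin(ang),0]);Y=np.array([-np.sin(ang),np.cos(ang),0])
w=t.copy()
for c,a in(((.5735,-.1268),4.78),((.5564,.0113),5.01),((.5419,.1099),2.05)):
    a=np.deg2rad(a);x=np.array([np.cos(a),np.sin(a),0]);y=np.array([-np.sin(a),np.cos(a),0]);c=np.array([*c,.048])
    P=np.array([c+sx*.125*x+sy*.018*y for sx,sy in((1,1),(1,-1),(-1,-1),(-1,1))])
    cv2.polylines(w,[(proj('scene',m,P)*16).round().astype(int)],True,(255,0,0),1,shift=4)
cv2.imwrite('pics/ov.png',cv2.resize(w[160:310,250:420],None,fx=4,fy=4,interpolation=0))
f=np.array([.5735,-.1268,0]); s=env.observe()
R=s['tool_rot'];p=s['position']
for nm,yy in(('a',.127),):
    g=f+yy*Y; print(nm,g,'tool shift',R.T@(np.array([g[0]+.001,g[1],p[2]])-p))
print('Y in tool',R.T@Y)
E
```

```text
(312, 268) [ 19  95 171]
(312, 275) [14 58 75]
(335, 226) [ 19  98 172]
(350, 203) [ 18 100 171]
(284, 248) [ 16 101 169]
a [ 5.62917090e-01 -2.41705033e-04  0.00000000e+00] tool shift [ 1.57726957e-04 -8.09352876e-02 -3.58892897e-01]
Y in tool [-8.55435937e-04  3.12813518e-02  9.99510253e-01]
```

View pics/ov.png

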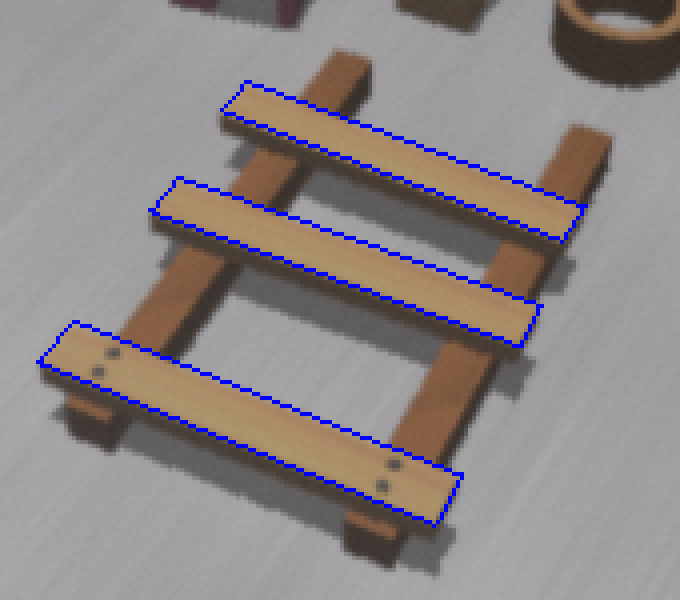

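The outlines fall on all three slat tops in the second view (within about 1 px), so the poses agree. I carry the spacer over slat_a.

```bash
python3 -m jog '[[-1,0,-0.002,-0.01,0],[-1,0,-0.006,-0.03,0],[-1,0,-0.013,-0.06,-0.01],[-1,0,-0.02,-0.09,-0.01],[-1,0,-0.027,-0.12,-0.02],[-1,0,-0.034,-0.15,-0.02],[-1,0,-0.041,-0.18,-0.031],[-1,0,-0.047,-0.21,-0.031],[-1,0,-0.054,-0.24,-0.031],[-1,0,-0.061,-0.27,-0.031],[-1,0,-0.068,-0.3,-0.031],[-1,0,-0.075,-0.33,-0.031],[-1,0,-0.079,-0.35,-0.031],[-1,0,-0.081,-0.359,-0.031],[-1,0,-0.081,-0.359,-0.031],[-1,0,-0.081,-0.359,-0.031],[-1,0,-0.081,-0.359,-0.031]]' 80
python3 - <<'E'
from h import *
cv2.imwrite('pics/scene3.png',cv2.resize(env.get_image('scene')[120:320,230:430,::-1],None,fx=3,fy=3,interpolation=2))
cv2.imwrite('pics/wrist3.png',env.get_image('wrist')[:,:,::-1])
print(env.observe()['position'])
E
```

```text
time_s: 5.5
position: [0.5642, 0.0009, 0.1703]
tool_rot: [[-0.0, -0.996, -0.084], [0.0, -0.084, 0.996], [-1.0, 0.0, 0.0]]
ft_force: [0.6, -0.2, -1.9]
grip_width: 0.0232
[0.56426921 0.00081585 0.17034315]
```

View pics/scene3.png

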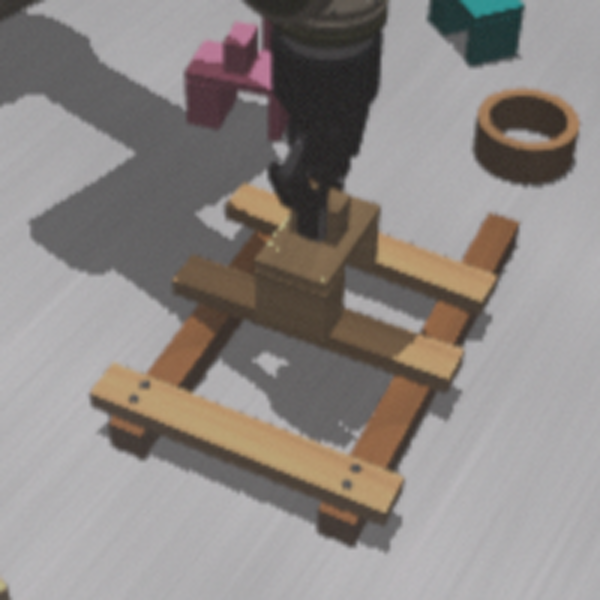

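View pics/wrist3.png

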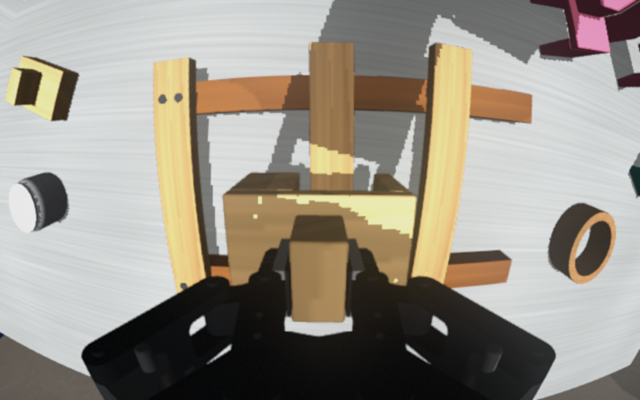

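The slat (309–353) sits between the block (inner edge 298) and the leg (375) in the wrist view. I lower to about 1 mm above the counter.

```bash
python3 -m jog '[[-1,0.015,0,-0.001,0],[-1,0.03,0,-0.001,0],[-1,0.045,0,-0.001,0],[-1,0.06,0,-0.001,0],[-1,0.07,0,-0.001,0],[-1,0.077,0,-0.001,0],[-1,0.083,0,-0.001,0],[-1,0.083,0,-0.001,0],[-1,0.083,0,-0.001,0]]' 80
python3 - <<'E'
from h import *
cv2.imwrite('pics/scene4.png',cv2.resize(env.get_image('scene')[120:320,230:430,::-1],None,fx=3,fy=3,interpolation=2))
s=env.observe();p=s['position']
ang=np.deg2rad(4.78);X=np.array([np.cos(ang),np.sin(ang),0]);Y=np.array([-np.sin(ang),np.cos(ang),0])
d=p-[.5735,-.1268,0];print('panel xy of TCP',d@X,d@Y,'Y in tool',s['tool_rot'].T@Y)
E
```

```text
time_s: 6.5
position: [0.5648, -0.0011, 0.0877]
tool_rot: [[0.001, -0.997, -0.083], [-0.0, -0.083, 0.997], [-1.0, -0.001, -0.0]]
ft_force: [-0.5, 0.6, -2.5]
grip_width: 0.0231
panel xy of TCP 0.0018460337608388142 0.12598096886379317 Y in tool [-2.77170025e-04  1.69228338e-04  9.99999947e-01]
```

View pics/scene4.png

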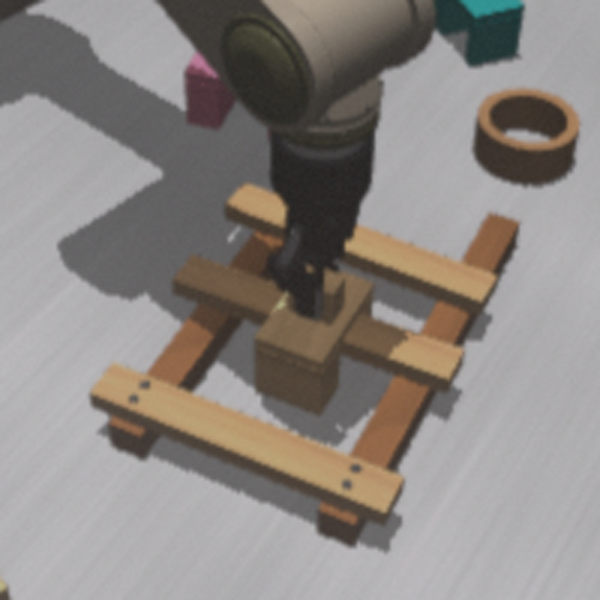

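The spacer stands over slat_a with no side force. I draw it to within a few mm of contact at a moderate pace.

```bash
python3 -m jog '[[-1,0,0,-0.004,0],[-1,0,0,-0.009,0],[-1,0,0,-0.014,0],[-1,0,0,-0.019,0],[-1,0,0,-0.024,0],[-1,0,0,-0.029,0],[-1,0,0,-0.034,0],[-1,0,0,-0.039,0],[-1,0,0,-0.044,0],[-1,0,0,-0.048,0],[-1,0,0,-0.051,0],[-1,0,0,-0.053,0],[-1,0,0,-0.054,0],[-1,0,0,-0.055,0],[-1,0,0,-0.055,0],[-1,0,0,-0.055,0]]' 80
cat > st.py <<'E'
from h import *
import sys
n=sys.argv[1]
cv2.imwrite(f'pics/scene{n}.png',cv2.resize(env.get_image('scene')[120:320,230:430,::-1],None,fx=3,fy=3,interpolation=2))
cv2.imwrite(f'pics/wrist{n}.png',env.get_image('wrist')[:,:,::-1])
s=env.observe();p=s['position']
ang=np.deg2rad(4.78);X=np.array([np.cos(ang),np.sin(ang),0]);Y=np.array([-np.sin(ang),np.cos(ang),0])
d=p-[.5735,-.1268,0];print('panel xy of TCP',d@X,d@Y,'z',p[2],s['ft_force'],s['time_s'])
E
python3 st.py 5
```

```text
time_s: 8.15
position: [0.5691, -0.0559, 0.0873]
tool_rot: [[-0.0, -0.997, -0.083], [-0.0, -0.083, 0.997], [-1.0, 0.0, -0.0]]
ft_force: [0.6, 0.2, -0.7]
grip_width: 0.0227
panel xy of TCP 0.0015543847845305887 0.07102583650431281 z 0.08729279146842253 [-0.18600142  0.37774798 -2.45548188] 8.25
```

View pics/scene5.png

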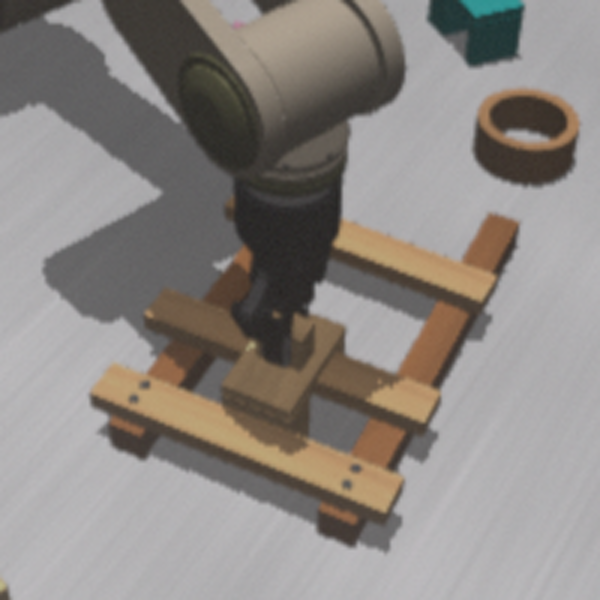

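View pics/wrist5.png

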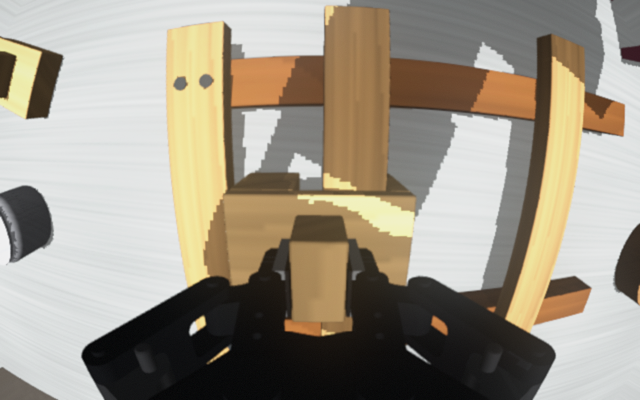

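The block is a few mm short of the screwed slat and slat_a has followed square. I creep to contact.

```bash
python3 -m jog '[[-1,0,0,-0.0005,0],[-1,0,0,-0.001,0],[-1,0,0,-0.0015,0],[-1,0,0,-0.002,0],[-1,0,0,-0.002,0],[-1,0,0,-0.002,0]]'; python3 st.py 6
```

```text
time_s: 8.85
position: [0.5693, -0.0579, 0.0873]
tool_rot: [[-0.0, -0.997, -0.083], [-0.0, -0.083, 0.997], [-1.0, 0.0, -0.0]]
ft_force: [0.4, -0.5, -1.9]
grip_width: 0.023
panel xy of TCP 0.0016011911713734728 0.06898965673483057 z 0.08732557797478606 [-0.32981885  0.36912247 -1.65111594] 8.95
```

```bash
python3 -m jog '[[-1,0,0,-0.0005,0],[-1,0,0,-0.001,0],[-1,0,0,-0.0015,0],[-1,0,0,-0.0015,0],[-1,0,0,-0.0015,0]]'; python3 st.py 7
```

```text
time_s: 9.45
position: [0.5693, -0.0586, 0.0874]
tool_rot: [[-0.0, -0.997, -0.083], [0.001, -0.083, 0.997], [-1.0, 0.0, 0.001]]
ft_force: [-0.8, 5.3, 0.6]
grip_width: 0.0228
panel xy of TCP 0.001469197168619667 0.06831830077434628 z 0.08737967197350713 [-0.43146042  4.31805003  0.77168054] 9.55
```

View pics/wrist7.png

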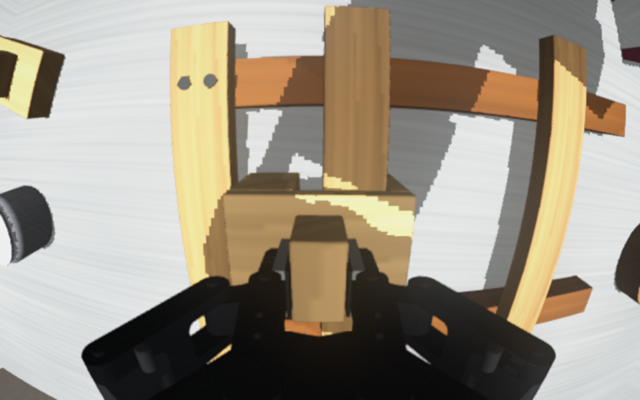

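The block met the screwed slat: +5 N at panel y 68.3 mm, where 68 was expected. I back off 7 mm, lift clear and step to slat_b (+y).

```bash
python3 -m jog '[[-1,0,0,0.002,0],[-1,0,0,0.005,0],[-1,0,0,0.007,0],[-1,0,0,0.007,0],[-1,-0.01,0,0.007,0],[-1,-0.03,0,0.007,0],[-1,-0.05,0,0.007,0],[-1,-0.07,0,0.007,0],[-1,-0.085,0,0.007,0],[-1,-0.085,0.001,0.02,0],[-1,-0.085,0.001,0.045,0],[-1,-0.085,0.001,0.075,0],[-1,-0.085,0.001,0.105,0],[-1,-0.085,0.001,0.135,0],[-1,-0.085,0.001,0.15,0],[-1,-0.085,0.001,0.158,0],[-1,-0.085,0.001,0.158,0],[-1,-0.085,0.001,0.158,0],[-1,-0.085,0.001,0.158,0]]'; python3 st.py 8
python3 - <<'E'
from h import *
t=np.ascontiguousarray(env.get_image('top')[:,:,::-1]);cv2.imwrite('pics/top8.png',t)
cv2.imwrite('pics/top8c.png',cv2.resize(t[100:250,260:440],None,fx=4,fy=4,interpolation=2))
E
```

```text
time_s: 11.45
position: [0.5555, 0.097, 0.1723]
tool_rot: [[-0.0, -0.997, -0.082], [-0.0, -0.082, 0.997], [-1.0, 0.0, -0.0]]
ft_force: [0.0, -0.1, -1.9]
grip_width: 0.023
panel xy of TCP 0.0006717563115039013 0.2247089395301262 z 0.1722852275797254 [ 0.36070686 -0.35649449 -1.22601649] 11.55
```

View pics/wrist8.png

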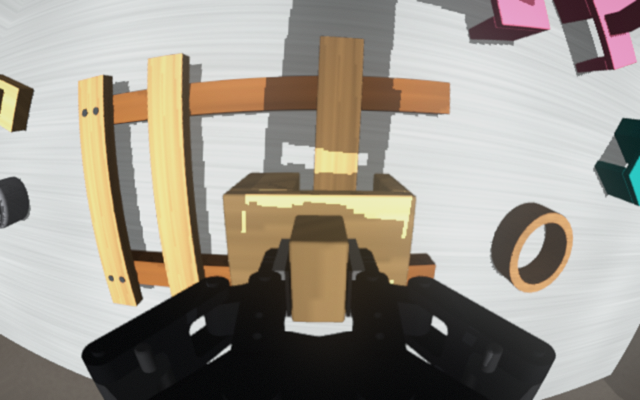

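View pics/top8c.png

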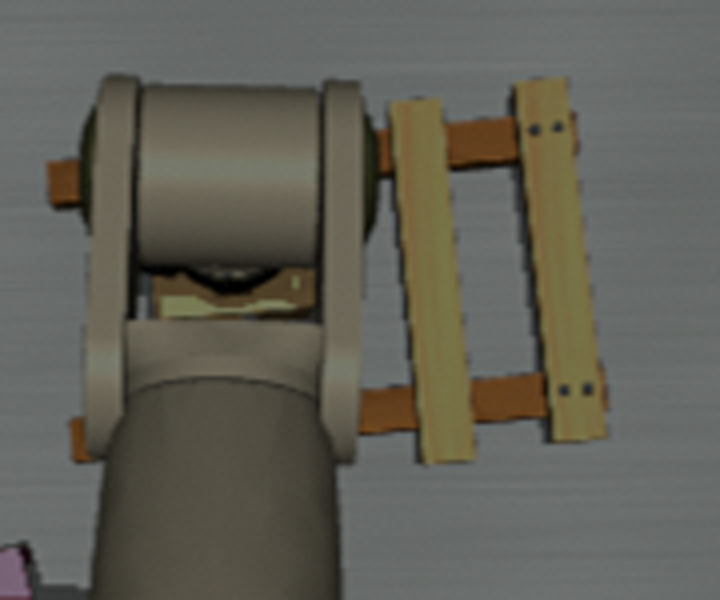

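View pics/scene8.png

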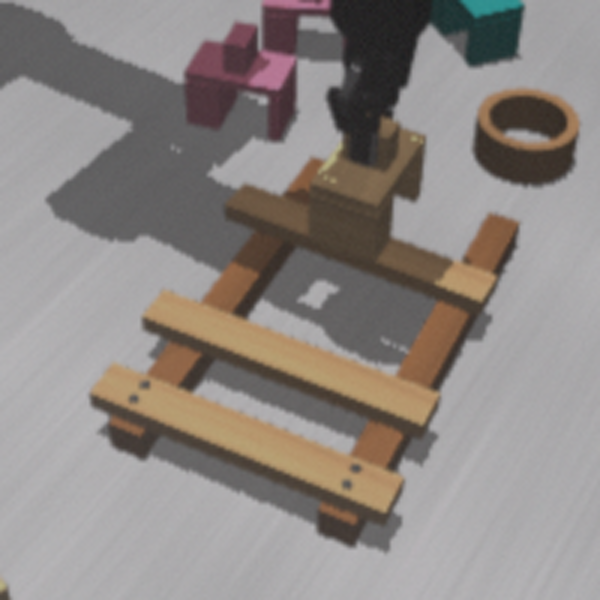

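```bash
cat > ms.py <<'E'
from h import *
import sys
def meas(f,x0):
    m=env.camera_model('top');t=cv2.imread(f);hsv=cv2.cvtColor(t,cv2.COLOR_BGR2HSV)
    k=cv2.inRange(hsv,(18,60,90),(40,255,255)); k[:,:x0]=0;k[:,430:]=0
    ang=np.deg2rad(4.78);X=np.array([np.cos(ang),np.sin(ang)]);Y=np.array([-np.sin(ang),np.cos(ang)])
    for c in cv2.findContours(k,0,1)[0]:
        if cv2.contourArea(c)<150: continue
        r=cv2.minAreaRect(plane('top',m,c[:,0,:],.048)[:,:2].astype(np.float32))
        d=np.array(r[0])-[.5735,-.1268]
        print('panel xy',(d@X).round(4),(d@Y).round(4),'size',np.round(r[1],4),'ang',round(r[2],2))
meas(sys.argv[1],int(sys.argv[2]))
E
python3 ms.py pics/top8.png 352
python3 -m jog '[[-1,0.015,0,0.002,0],[-1,0.03,0,0.002,0],[-1,0.045,0,0.002,0],[-1,0.06,0,0.002,0],[-1,0.07,0,0.002,0],[-1,0.079,0,0.002,0],[-1,0.085,0,0.002,0],[-1,0.085,0,0.002,0],[-1,0.085,0,0.002,0]]'; python3 st.py 9
```

```text
panel xy -0.006 0.0888 size [0.2491 0.0369] ang 4.36
panel xy -0.0001 0.0007 size [0.2486 0.0369] ang 5.15
time_s: 12.5
position: [0.5554, 0.1, 0.0877]
tool_rot: [[0.001, -0.997, -0.083], [-0.0, -0.083, 0.997], [-1.0, -0.001, -0.0]]
ft_force: [0.2, -0.4, -1.8]
grip_width: 0.0228
panel xy of TCP 0.0009007146130987207 0.2275208926166888 z 0.08787276464339953 [-0.42330658  0.84630348 -2.20081756] 12.6
```

View pics/scene9.png

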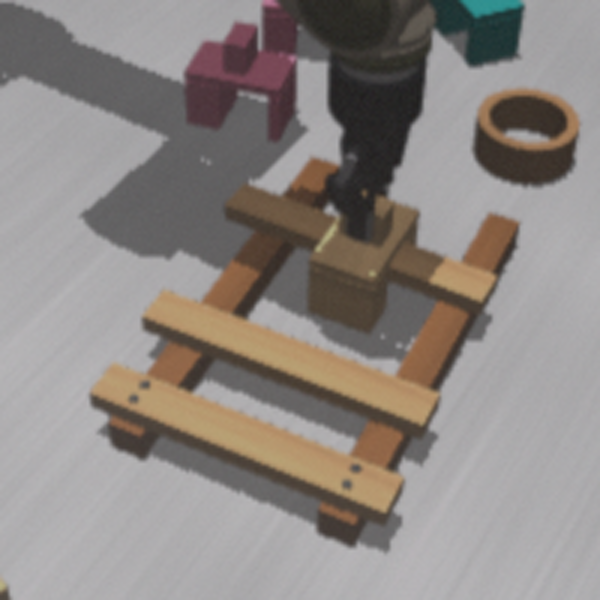

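slat_a rests at 88.8 mm from the screwed slat and is square (within 0.8°). Contact for the second draw is expected at panel y ≈ 156.6 mm. slat_a is loose, so I stop right at the meeting point.

```bash
python3 -m jog '[[-1,0,0,-0.004,0],[-1,0,0,-0.009,0],[-1,0,0,-0.014,0],[-1,0,0,-0.019,0],[-1,0,0,-0.024,0],[-1,0,0,-0.029,0],[-1,0,0,-0.034,0],[-1,0,0,-0.039,0],[-1,0,0,-0.044,0],[-1,0,0,-0.049,0],[-1,0,0,-0.054,0],[-1,0,0,-0.059,0],[-1,0,0,-0.063,0],[-1,0,0,-0.066,0],[-1,0,0,-0.068,0],[-1,0,0,-0.069,0],[-1,0,0,-0.07,0],[-1,0,0,-0.07,0],[-1,0,0,-0.07,0]]'; python3 st.py 10
```

```text
time_s: 14.5
position: [0.561, 0.0302, 0.0873]
tool_rot: [[-0.0, -0.997, -0.083], [-0.0, -0.083, 0.997], [-1.0, 0.0, -0.0]]
ft_force: [0.7, 0.2, -1.9]
grip_width: 0.0227
panel xy of TCP 0.0005898369474465641 0.15758915987231814 z 0.0873068164017754 [ 0.15564427  0.02045146 -1.24524868] 14.6
```

View pics/scene10.png

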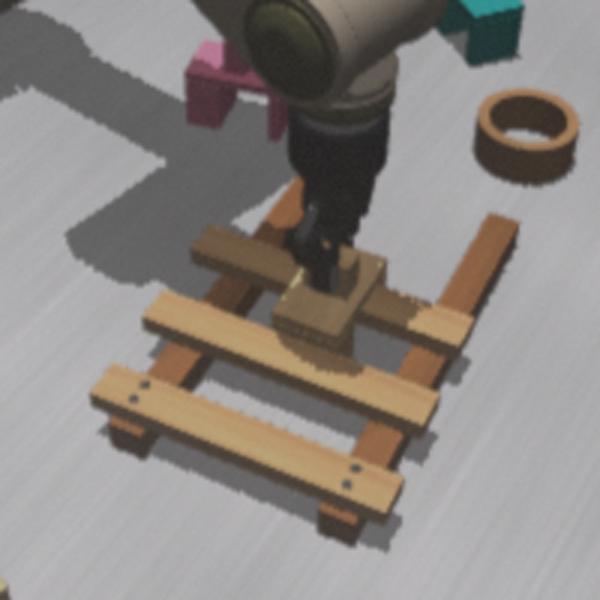

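View pics/wrist10.png

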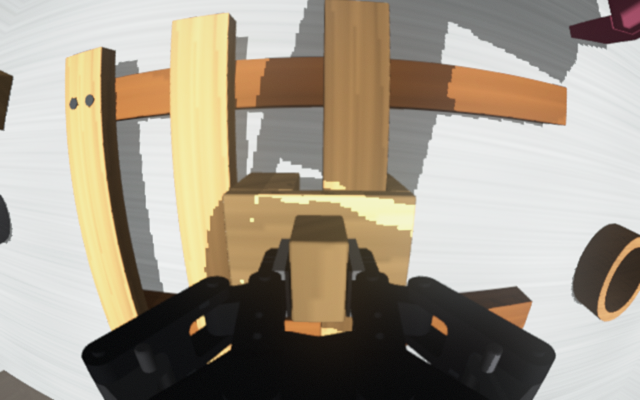

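The view matches the first contact: the slat edge is at column ~236 and the block edge at ~228, so the two meet. I lower 1.5 mm onto the counter, release and rise straight up.

```bash
python3 -m jog '[[-1,0.0008,0,0,0],[-1,0.0015,0,0,0],[-1,0.0015,0,0,0],[-0.6,0.0015,0,0,0],[-0.4,0.0015,0,0,0],[-0.2,0.0015,0,0,0],[0,0.0015,0,0,0],[0.5,0.0015,0,0,0],[0.5,0.0015,0,0,0],[0.5,0.0015,0,0,0],[0.5,0.0015,0,0,0],[0.5,-0.02,0,0,0],[0.5,-0.05,0,0,0],[0.5,-0.09,0,0,0],[0.5,-0.13,0,0,0],[0.5,-0.13,0,0,0],[0.5,-0.13,0,0,0]]' 20; python3 st.py 11
```

```text
time_s: 16.3
position: [0.561, 0.0303, 0.2178]
tool_rot: [[0.001, -0.997, -0.083], [-0.0, -0.083, 0.997], [-1.0, -0.001, -0.0]]
ft_force: [0.1, 0.7, -1.2]
grip_width: 0.0641
panel xy of TCP 9.122090823108467e-05 0.15764537488215766 z 0.21611942603537954 [-0.51558775  0.5707212  -0.42742212] 16.4
```

View pics/scene11.png

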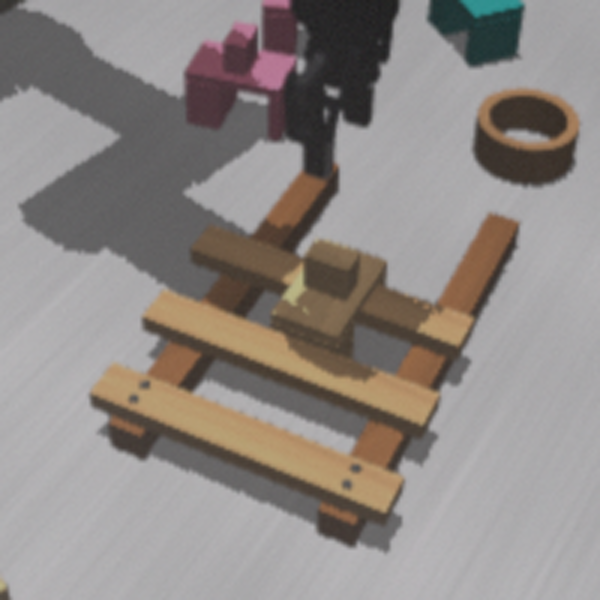

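View pics/wrist11.png

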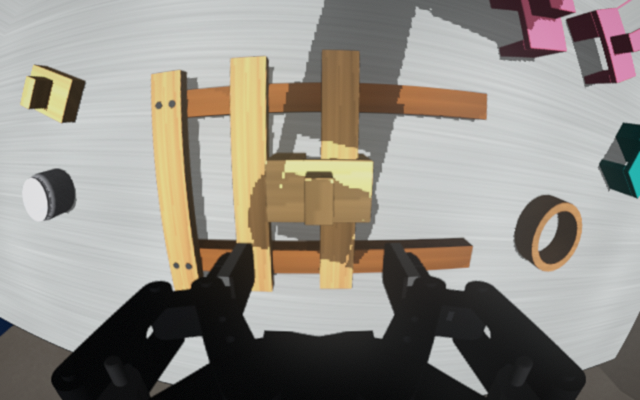

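The spacer stands upright over slat_b with its block in the gap; the fingers are clear. I swing the arm aside to measure from the top camera before handing in.

```bash
python3 -m jog '[[0.5,-0.03,0,0.01,0],[0.5,-0.05,0.01,0.04,0],[0.5,-0.06,0.02,0.08,0],[0.5,-0.06,0.03,0.12,0],[0.5,-0.06,0.05,0.16,0],[0.5,-0.06,0.07,0.2,0],[0.5,-0.06,0.08,0.24,0],[0.5,-0.06,0.08,0.26,0],[0.5,-0.06,0.08,0.26,0],[0.5,-0.06,0.08,0.26,0],[0.5,-0.06,0.08,0.26,0]]'
python3 - <<'E'
from h import *
t=np.ascontiguousarray(env.get_image('top')[:,:,::-1]);cv2.imwrite('pics/top12.png',t)
cv2.imwrite('pics/top12c.png',cv2.resize(t[100:250,260:440],None,fx=4,fy=4,interpolation=2))
E
python3 ms.py pics/top12.png 300
```

```text
time_s: 17.5
position: [0.4599, 0.2818, 0.2767]
tool_rot: [[-0.001, -0.997, -0.082], [-0.001, -0.082, 0.997], [-1.0, 0.001, -0.001]]
ft_force: [0.4, 1.4, 0.1]
grip_width: 0.0638
panel xy -0.0085 0.139 size [0.254  0.1377] ang 4.49
panel xy -0.0 0.0004 size [0.2486 0.037 ] ang 4.92
```

View pics/top12c.png

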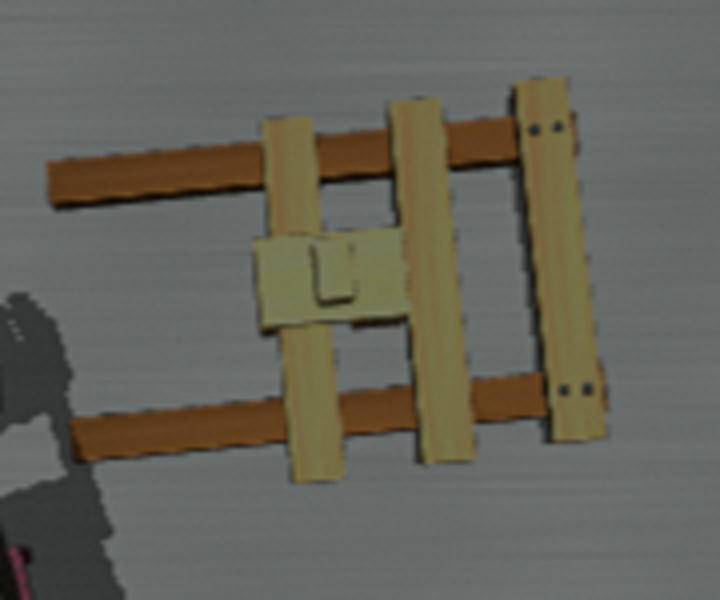

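```bash
python3 - <<'E'
from h import *
m=env.camera_model('top');uv=np.array([[288,119],[317,481],[415,100],[448,462]])/4+[260-.4,100-.4]
P=plane('top',m,uv,.048)[:,:2]
a=np.deg2rad(4.78);B=np.array([[np.cos(a),np.sin(a)],[-np.sin(a),np.cos(a)]])
for i in(0,2):
    d=P[i]-P[i+1];print(B@((P[i]+P[i+1])/2-[.5735,-.1268]),'ang',np.degrees(np.arctan2(d[1],d[0])))
s=env.observe();print(abs(s['qvel']).max(),s['time_s'])
env.close_job()
E
```

```text
[-0.01116302  0.17813314] ang 3.77075183112299
[-0.00646665  0.08961514] ang 4.060736981020713
0.2303505575604239 17.55
the job is handed in; nothing more can be done
```

I drew both loose slats up with the hooked spacer, left it standing over the last slat, and handed the job in at about 17.6 s of the 51 s allowed. The hand-in gives no verdict.

**First draw:** I set the spacer over slat_a and drew it until the block met the screwed slat. Contact showed as about 5 N, at 68.3 mm from the screwed slat's centre where 68 mm was expected.

**Second draw:** I backed off, lifted, and drew slat_b up to slat_a the same way. No contact force showed, so I stopped at the computed meeting point. The block is within about 1 mm of slat_a by the wrist view.

**Final top view**, angles against the screwed slat:

| | Centres apart | Gap | Off square |
|---|---|---|---|
| Screwed slat to slat_a | 89.6 mm | about 53 mm | about 0.7° |
| slat_a to slat_b | 88.5 mm | about 52 mm | about 1° |

The two slats sit 6 and 11 mm off endwise. In the pictures the spacer stands upright between the bearers with its block in the gap, and the arm is clear of everything.

**Checks that failed:** the automatic final measurement merged slat_a, slat_b and the spacer into one outline. I took their final figures from pixels read by eye in the enlarged top view instead. For slat_a the by-eye centre is about 1 mm from the earlier automatic reading of 88.8 mm.

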